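Fit a drive wheel on its four-stud hub and push on the hub cap

ROBOT

A 6-joint arm with a two-finger parallel gripper is mounted at the origin on a cart in front of the work surface, level with it; the furniture and walls round the work are solid. World frame = base frame: x ahead of the robot, y to its left, z up, the work surface at z = 0. Lengths are in m, angles in rad, forces in N, time in s.
With the tool pointing down it reaches from about 0.25 to 0.8 m from the base axis. Payload 3.9 kg.
Tool frame: the origin (TCP) lies between the finger pads; the fingertips stand 25 mm ahead of it and the grasp point (between the pads) lies 6 mm ahead of it; z points along the fingers, y is the line along which they close (so a half turn about z gives the same grasp; the last joint's range is limited). The gripper opens to 85 mm and grips with 20 to 120 N. Pads are 22 mm wide; open, the fingers measure 114 mm over their backs; the gripper's body (76 mm by 85 mm) begins 54 mm behind the grasp point. The pads swing forward as they close: fully open they stand 13 mm farther back than shut.
Start: joints at [-1.213, 0.26, -0.138, 1.173, 0, 1.571], TCP at [0.184, -0.492, 0.219] pointing down, gripper open.
Joint ranges: [-2.78, 2.78], [-0.83, 1.72], [-1.28, 1.37], [-1.9, 2.12], [-1.57, 1.48], [-3.14, 3.14]. Speed limits (rad/s): [2.57, 2.57, 3.14, 3.14, 3.14, 3.14].

INTERFACE

Orientations are given as a rotation vector (axis times angle).
In Python, from station import state, capture, sign_off gives the robot as it stands. The module is installed in compiled form; this text tells all that it offers.
- The arm moves only by the tool move_arm, never from a script. Its argument "motion" is a list of rows, each a list of 5 numbers: the opening, from 0 (shut) to 1 (fully open), then the shift along the tool's x, y, z in cm, then the turn about the tool's z in rad. A call has exactly 10 rows; each row is the pose to reach, as a shift and turn from the pose commanded when the call began, along the tool's axes at that moment; what a row does not reach only later rows make up. A row lasts 1/10 s, in which the tool goes at most 50 mm and 8.59 degrees, less where a joint would pass 70% of its speed; a pose out of reach is approached as far as the arm can. A call with a gripper value outside its range is refused whole. The fingers move at their own pace and stop on an object; the grip force is fixed at half the most. Time passes only in rows, so rows that repeat a pose let the fingers close, or fill a call up. It gives the time, the measured TCP pose, the force, the opening and the grip force at its end, in the units of the state.
- state(): the state, without advancing time (a new reading comes with each control period).
- capture(name): name is "side" or "top"; returns a dict with "pixels" (384x512x3 uint8, red, green, blue), "vertical_fov" (degrees; the focal length in pixels is half the picture's height over the tangent of half this angle, whatever the lens; pixels are square), "cx", "cy" (the principal point, pixels), "cam_to_world" (4x4, takes a point from camera to world coordinates). Camera axes: x right, y down, z forward; pixel columns grow to the right and rows downward; lengths in m; the calibration is good to about 2 mm. A picture is of the moment at which its call begins. There is no depth.
- sign_off(): hands the job in; it is judged then, once.
The state is a dict: "t": time; "qpos": joint angles; "qd": joint speeds; "effort": joint torques, N m; "tool_pos": TCP position; "tool_rot": TCP orientation; "contact_force": force on the tool from outside, world axes, zero at the start; "wrist_torque": the same for the moment, N m; "grip_width": finger opening in m; "grip_force": force on a finger pad.
Only numpy, scipy, OpenCV 4.12 (cv2) and the standard library are available. Lean on these libraries where they do the work, as an engineer would, in place of code of your own. Each camera call takes 0.05 s, during which the arm holds its last target. There are 200 camera calls.

TASK

Refit the drive wheel of the service robot: pick it up by its boss, put it over the spindle of the gearbox that lies hub-up on the bench, find by feel the angle at which its four holes meet the four studs, and let it down until its back is fully home against the hub. Use only a light push, never force it onto the studs, and then push the orange hub cap over the end of the spindle until it sits down on the wheel's boss. Leave the tools round the work where they are.

Things in the scene. Friction and masses are not known exactly. Their poses are not given: they have to be found in the camera images.
- drive: Gearbox of a robot drive, fixed to the bench: aluminium casting 84x84x46 mm with a black motor stub that reaches 85 mm from the origin along its +x. Origin: centre of its underside, on the bench; z is up and is the axis of the output hub on its top. A worm gear holds the hub: it turns only under more than about 0.4 N m. Do not load the hub with more than 40 N.
- hub_face (a point): Centre of the flat top face of the dark steel hub, 80 mm across, 61 mm above the gearbox's origin. From it rise the spindle and four brass studs, 5.6 mm thick, evenly spaced on a circle of 30 mm radius, with round tips 10 mm above the face. The hub stands at ANY angle about the axis: this frame turns with the casting, not with the hub, so the angle must be felt for (or seen).
- spindle_tip (a point): Tip of the steel spindle on the hub's axis, 62.5 mm above the hub face; 10 mm thick, its last 6 mm tapered to 4.4 mm.
- wheel: Aluminium wheel with black tyre, 110 mm across, 0.18 to 0.33 kg, lying back down. Origin: centre of its back face; z: its axis, up. The web, 5 mm thick, has four 7.5 mm through holes on a circle of 30 mm radius in the wheel's +x, +y, -x, -y directions. Its origin is 61 mm above the gearbox's when home, 71 mm when it rests on the stud tips. They take the studs within 2 degrees of a match.
- wheel_boss (a point): Centre of the top of the wheel's eight-sided boss, 50 mm above the wheel's origin: the place to grip. The boss is 32 mm across its flats, which face the wheel's x and y directions and the diagonals, with a 12 mm through bore; rim and tyre round it are 25 mm high with an inner radius of 38 mm, and four ribs between boss and rim, half-way between the holes, 12 mm high.
- cap: Orange hub cap, a cup 27 mm across and 22 mm high, standing mouth down, about 0.02 kg. Origin: centre of its open lower rim; z is up to its closed top. Its bore is 13 mm wide and 16 mm deep. On the wheel's boss its origin lies 50 mm above that of the wheel; the spindle then reaches 12.5 mm up into it.
- screwdriver: Yellow-handled screwdriver lying at the far right, 177 mm long; origin: centre of the underside. Leave it.
- side_cutters: Red-handled side cutters lying at the right, 138 mm long; origin: centre of the underside. Leave them.
- esd_brush_black: Black antistatic brush lying flat at the left, beyond the cap, 144 mm long, 10 mm high; origin: centre of the underside. Leave it.

How it is judged:
On the way, in this order (a step that is already met when the one before it is completed fails the run):
1. the wheel has been threaded on the spindle, at least 12 mm down from its tip (z of wheel in the frame of drive below 0.111 m and horizontal distance between wheel and drive below 0.004 m and angle between wheel's own z axis and vertical below 0.1 rad), for 0.1 s.
2. the wheel is fully home on the studs, its back on the hub face (z of wheel in the frame of drive below 0.0635 m and horizontal distance between wheel and drive below 0.003 m and angle between wheel's own z axis and vertical below 0.05 rad), for 0.2 s.
At the end, for the whole second after the job is handed in: The wheel is fully home on the studs (back face within 2.5 mm of the hub face, within 3 mm of the axis, level within 0.05 rad), the cap sits upright on its boss over the spindle (within 2.5 mm of touching, 4 mm of the axis, 0.08 rad), and both are at rest (all of step 2 and z of cap in the frame of wheel between 0.048 and 0.0525 m and horizontal distance between cap and wheel below 0.004 m and angle between cap's own z axis and vertical below 0.08 rad and linear speed of each of wheel, cap below 0.02 m/s).
It fails at once if wheel and hub pressed together with more than 40 N (contact force between wheel and drive above 40 N).
It fails at once if the wheel tipped over (angle between wheel's own z axis and vertical above 0.6 rad).
It fails at once if a tool lying by moved more than 25 mm (distance of any of esd_brush_black, screwdriver, side_cutters from where it was at the start of the episode above 0.025 m).
It also fails if it takes over 72 s, if anything falls off the work surface, if the arm or the gripper's body presses on something with over 40 N, if the wrist force passes 120 N, or if a joint passes its speed limit or range.

## Working session

There is one attempt and no reset: what is moved stays moved. The work goes in short steps, Python scripts to look and compute and a tool call to move; the robot and the scene stay as the last step left them, time stands still between calls to the robot, and variables do not carry over. Pictures are saved under pics/ and viewed, at most 10 in all, crops included, and the job is handed in when it is done.

Besides the shell and the picture viewer there is one more tool, called in YAML: its name, and indented under it one key for each argument. move_arm: Moves the arm, as the interface text tells. Its arguments: {"type":"object","properties":{"motion":{"type":"array"}},"required":["motion"]}

```bash
mkdir -p pics; cat > h.py <<'E'
import numpy as np, cv2
from station import state, capture, sign_off
def cap(n,f=None):
    c=capture(n)
    if f: cv2.imwrite('pics/'+f,c['pixels'][:,:,::-1])
    return c
def K(c):
    h=c['pixels'].shape[0]; f=h/2/np.tan(np.radians(c['vertical_fov'])/2)
    return f
def toz(c,u,v,z):
    f=K(c); T=np.array(c['cam_to_world']); d=T[:3,:3]@np.array([(u-c['cx'])/f,(v-c['cy'])/f,1]); o=T[:3,3]
    return o+d*(z-o[2])/d[2]
def proj(c,p):
    f=K(c); T=np.array(c['cam_to_world']); q=T[:3,:3].T@(np.array(p)-T[:3,3])
    return np.array([f*q[0]/q[2]+c['cx'],f*q[1]/q[2]+c['cy']])
E
python3 - <<'E'
from h import *
for n in('top','side'):
    c=cap(n,n+'1.png'); print(n,K(c),c['cx'],c['cy'],np.round(c['cam_to_world'],3).tolist())
print(state())
E
```

```text
top 468.51847774432883 254.61921086559218 189.0205855881696 [[-0.029, -0.993, 0.113, 0.341], [-1.0, 0.029, -0.001, -0.011], [-0.002, -0.113, -0.994, 1.335], [0.0, 0.0, 0.0, 1.0]]
side 390.3988090316368 252.21569490300277 191.15853740632932 [[0.998, 0.019, -0.066, 0.565], [0.069, -0.374, 0.925, -1.135], [-0.007, -0.927, -0.375, 0.585], [0.0, 0.0, 0.0, 1.0]]
{'t': 0.1, 'qpos': array([-1.21299565e+00,  2.60594339e-01, -1.39261305e-01,  1.17267645e+00,
        4.81732482e-06,  1.57080550e+00]), 'qd': array([ 2.05687691e-04, -2.24500365e-03,  5.58625200e-03, -7.87452444e-05,
       -4.51294704e-05,  3.37251295e-05]), 'effort': array([ 1.21721700e-04, -4.06507230e+01,  2.54527849e+01,  1.00865299e-02,
        5.51504570e-05, -8.95928878e-06]), 'tool_pos': array([ 0.18364233, -0.49115691,  0.21855268]), 'tool_rot': array([-3.08977363e+00, -5.58720486e-01,  4.77485909e-04]), 'contact_force': array([ 0.276778  ,  0.09215726, -0.63793116]), 'wrist_torque': array([0.02152106, 0.00962579, 0.01028838]), 'grip_force': 0.0, 'grip_width': 0.08554376018330791}
```

View pics/top1.png

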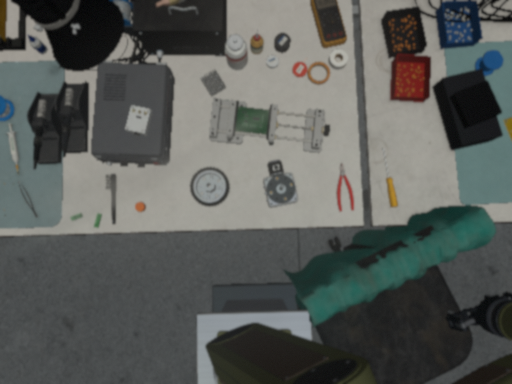

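View pics/side1.png

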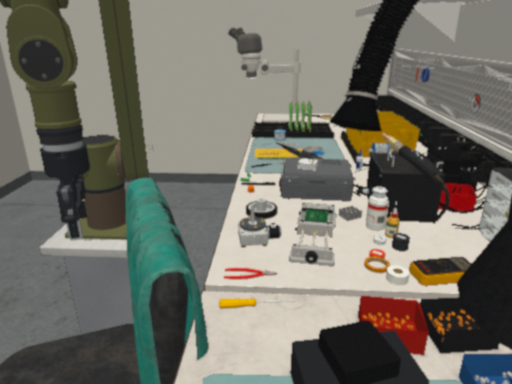

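Top view: wheel near (210,186), gearbox hub (280,188), cap (140,207), brush (112,200). Side view: wheel (262,209), gearbox (253,232), cap (250,188). I'll enlarge both.

```bash
python3 - <<'E'
from h import *
a=cv2.imread('pics/top1.png'); b=cv2.imread('pics/side1.png')
x=cv2.resize(a[155:225,125:305],None,fx=4.4,fy=4.4,interpolation=cv2.INTER_CUBIC)
y=cv2.resize(b[176:254,232:292],None,fx=4.4*.85,fy=4.4*.85,interpolation=cv2.INTER_CUBIC)
z=np.zeros((600,800,3),np.uint8); z[:308,:792]=x; y=y[:292]; z[308:308+y.shape[0],:y.shape[1]]=y
cv2.imwrite('pics/z1.png',z)
print(y.shape)
for n,u,v,h in(('wheel',210,186,.025),('hub',280,188,.061),('cap',140.5,207,.022)):
    print(n,toz(cap('top'),u,v,h))
E
```

```text
(292, 224, 3)
wheel [0.50274365 0.11272812 0.025     ]
hub [ 0.48724635 -0.08209954  0.061     ]
cap [0.4493461  0.30926829 0.022     ]
```

View pics/z1.png

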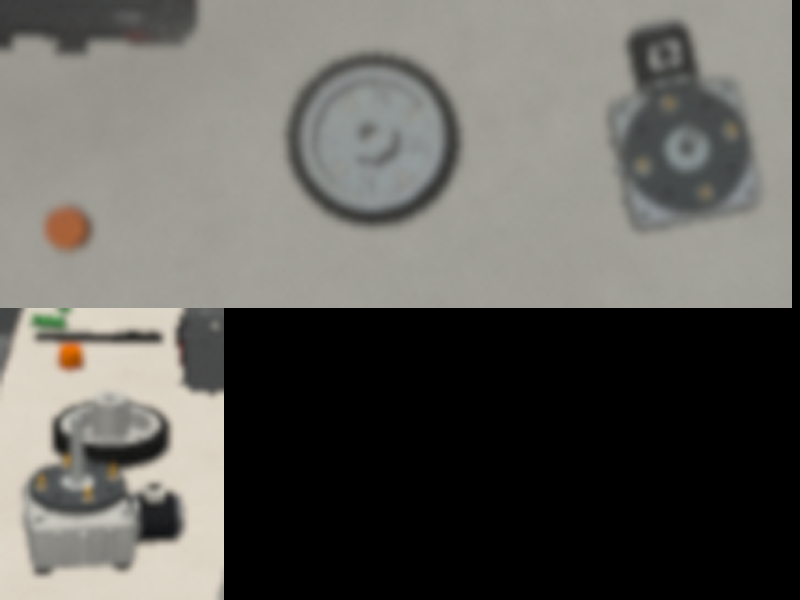

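The enlarged crop shows four brass studs (at about (277,178), (291,185), (271,193), (285,199) in the top image), the wheel centred near (210,186), and the cap near (140,207). Next I'll get subpixel estimates.

```bash
cat >> h.py <<'E'
def ring(c,u,v,r0,r1,z):  # refine dark tyre centre: fit circle in world to outer bright->dark edge
    g=cv2.GaussianBlur(cv2.cvtColor(c['pixels'],cv2.COLOR_RGB2GRAY).astype(np.float32),(0,0),.6)
    p0=toz(c,u,v,z); P=[]
    for a in np.linspace(0,2*np.pi,120,endpoint=False):
        rr=np.linspace(r0,r1,80); q=np.array([proj(c,p0+[r*np.cos(a),r*np.sin(a),0]) for r in rr],np.float32)
        s=cv2.remap(g,q[:,0].reshape(1,-1),q[:,1].reshape(1,-1),cv2.INTER_LINEAR)[0]
        d=np.gradient(s); w=np.clip(d,0,None)**3; r=(w*rr).sum()/(w.sum()+1e-9)
        P.append(p0[:2]+r*np.array([np.cos(a),np.sin(a)]))
    P=np.array(P)
    for _ in range(3):
        A=np.c_[2*P,np.ones(len(P))]; s=np.linalg.lstsq(A,(P**2).sum(1),rcond=None)[0]
        R=np.sqrt(s[2]+s[0]**2+s[1]**2); e=abs(np.hypot(*(P-s[:2]).T)-R); P=P[e<2*np.median(e)+1e-4]
    return s[:2],R,len(P)
E
python3 - <<'E'
from h import *
ct=cap('top'); cs=cap('side')
print('wheel top',ring(ct,210,186,.044,.066,.013), ring(ct,210,186,.044,.066,.025))
def cent(c,box,f,z):
    x0,y0,x1,y1=box; p=c['pixels'][y0:y1,x0:x1].astype(float); w=f(p); w=np.where(w>.3*w.max(),w,0)
    yy,xx=np.mgrid[y0:y1,x0:x1]; u,v=(w*xx).sum()/w.sum(),(w*yy).sum()/w.sum(); return u,v,toz(c,u,v,z)
o=lambda p:np.clip(p[...,0]-p[...,2]-40,0,None)
print('cap top',cent(ct,(130,198,152,218),o,.020)); print('cap side',cent(cs,(240,182,262,196),o,.011))
b=lambda p:np.clip(p[...,0]-p[...,2]-8,0,None)
S=[]
for (x,y) in((669,103),(731,130),(643,165),(705,192)):
    u,v=x/4.4+124.6,y/4.4+154.6; u,v=int(round(u)),int(round(v))
    r=cent(ct,(u-3,v-3,u+4,v+4),b,.069); S.append(r[2][:2]); print('stud',np.round(r[:2],2),np.round(r[2],4))
S=np.array(S); m=S.mean(0); d=S-m; a=np.degrees(np.arctan2(d[:,1],d[:,0]))%90; print(m,np.hypot(*d.T),a)
z=np.exp(1j*np.radians(4*a)).mean(); print('hub angle',np.degrees(np.angle(z))/4)
print('hub proj in side', proj(cs,[*m,.061]), proj(cs,[*m,.1235]),'wheel in side boss',proj(cs,[.503,.1127,.05]))
# unwrapped top view of the wheel web z=.005..; rectified images
def rect(c,p,z,h=.065,n=390):
    g=np.linspace(-h,h,n); M=np.float32([[toz_ for toz_ in proj(c,[p[0]+a,p[1]-b,z])] for a,b in((-h,-h),(h,-h),(h,h),(-h,h))])
    H=cv2.getPerspectiveTransform(np.float32([[0,0],[n,0],[n,n],[0,n]]),M)
    im=cv2.warpPerspective(c['pixels'],H,(n,n),flags=cv2.INTER_CUBIC|cv2.WARP_INVERSE_MAP)[:,:,::-1].copy()
    im=cv2.normalize(im,None,0,255,cv2.NORM_MINMAX); return cv2.convertScaleAbs(im,alpha=1.6,beta=-130)
w=ring(ct,210,186,.044,.066,.013)[0]
cv2.imwrite('pics/r1.png',np.hstack([rect(ct,w,.005),rect(cs,w,.025)]))
E
```

```text
wheel top (array([0.50401221, 0.11558925]), np.float64(0.05628704697465099), 82) (array([0.5025408, 0.1144488]), np.float64(0.05577475424894317), 85)
cap top (np.float64(139.61985185185185), np.float64(206.49244444444443), array([0.45101427, 0.31223164, 0.02      ]))
cap side (np.float64(250.4001399906673), np.float64(187.95940270648623), array([0.45343268, 0.31562522, 0.011     ]))
stud [276.69 177.88] [ 0.5144 -0.0736  0.069 ]
stud [291.11 183.86] [ 0.4968 -0.1123  0.069 ]
stud [270.53 191.91] [ 0.4764 -0.0556  0.069 ]
stud [284.83 198.19] [ 0.4581 -0.0938  0.069 ]
[ 0.4864183  -0.08380203] [0.02974799 0.03030201 0.02996584 0.02997752] [20.07966896 19.99770379 19.56154458 19.43486045]
hub angle 19.76844521251123
hub proj in side [251.50782589 221.41083608] [251.33582277 202.36997208] wheel in side boss [260.2506661  199.18259978]
```

View pics/r1.png

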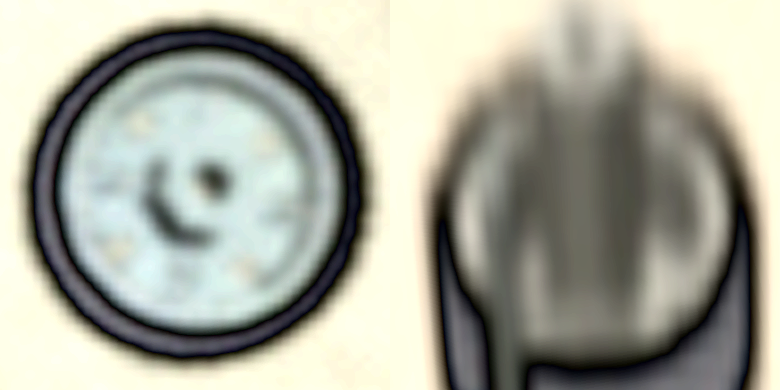

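The rectified view shows the four holes as tan spots at (143,122), (268,138), (118,245) and (243,268), so the wheel angle is about 35°. The hub angle is 19.8°. I'll refine these and work out the move.

```bash
cat >> h.py <<'E'
from scipy.spatial.transform import Rotation as R
def tooly(s):
    M=R.from_rotvec(s['tool_rot']).as_matrix(); return M,np.degrees(np.arctan2(M[1,1],M[0,1]))
def plan(target,yaw=None):
    s=state(); M,y=tooly(s); d=M.T@(np.array(target)-s['tool_pos'])*100
    print('shift cm',np.round(d,2),'tooly',round(y,2),'z-axis',np.round(M[:,2],3),'pos',np.round(s['tool_pos'],4))
    if yaw is not None:  # world yaw + means tool z turn -
        t=(yaw-y+22.5)%45-22.5; print('turn rad about tool z for 45deg-mod match',round(-np.radians(t),3),[round(-np.radians((yaw-y+45*k+180)%360-180),3) for k in range(8)])
E
python3 - <<'E'
from h import *
ct=cap('top'); cs=cap('side')
w=np.array([.5035,.1150])
# wheel centre+angle by hole blobs: maximise tan-ness (R-B) at four holes at z~.004
p=ct['pixels'].astype(np.float32); rb=cv2.GaussianBlur(p[...,0]-p[...,2],(0,0),.6)
best=[]
for dx in np.arange(-.005,.0051,.0005):
  for dy in np.arange(-.005,.0051,.0005):
    for a in np.arange(0,90,1.):
      t=np.radians(a+90*np.arange(4)); q=[proj(ct,[w[0]+dx+.03*np.cos(k),w[1]+dy+.03*np.sin(k),.004]) for k in t]
      q=np.float32(q); v=cv2.remap(rb,q[:,0].reshape(1,-1),q[:,1].reshape(1,-1),cv2.INTER_LINEAR)[0]
      best.append((v.sum(),w[0]+dx,w[1]+dy,a))
best.sort(reverse=True); b=np.array(best[:15]); print(b[:3].round(4),b.mean(0).round(4))
# side brass studs
sp=cs['pixels'].astype(float); 
m=np.array([.4864,-.0838]); k=np.radians(19.8+90*np.arange(4)); D=[]
for t in k:
    P=[m[0]+.03*np.cos(t),m[1]+.03*np.sin(t),.066]; u,v=proj(cs,P); ui,vi=int(round(u)),int(round(v))
    blk=sp[vi-4:vi+5,ui-4:ui+5]; ww=np.clip(blk[...,0]-blk[...,2]-25,0,None); yy,xx=np.mgrid[vi-4:vi+5,ui-4:ui+5]
    if ww.sum()>0: D.append([(ww*xx).sum()/ww.sum()-u,(ww*yy).sum()/ww.sum()-v])
print('side stud offs px',np.round(D,2))
plan([.503,.1145,.15],35)
E
```

```text
[[ 9.2507  0.5035  0.115  35.    ]
 [ 9.2325  0.5035  0.1155 36.    ]
 [ 9.194   0.5035  0.1155 35.    ]] [ 8.9585  0.5035  0.1153 35.3333]
side stud offs px [[0.68 0.33]
 [0.56 0.44]
 [0.76 0.54]
 [0.85 0.64]]
shift cm [ 51.13 -45.61   6.93] tooly -69.5 z-axis [-0.  0. -1.] pos [ 0.1838 -0.4917  0.2192]
turn rad about tool z for 45deg-mod match -0.253 [np.float64(-1.824), np.float64(-2.609), np.float64(2.888), np.float64(2.103), np.float64(1.318), np.float64(0.532), np.float64(-0.253), np.float64(-1.039)]
```

move_arm:
  motion:
    - [1, 4, -3.5, 0, -0.05]
    - [1, 8, -7, 0, -0.1]
    - [1, 12, -10.5, 0, -0.15]
    - [1, 16, -14, 0, -0.2]
    - [1, 20, -17.5, 0, -0.25]
    - [1, 24, -21, 0, -0.25]
    - [1, 28, -24.5, 0, -0.25]
    - [1, 32, -28, 0, -0.25]
    - [1, 35, -31, 0, -0.25]
    - [1, 37, -33, 0, -0.25]

```text
t: 1.45
tool_pos: [0.4157, -0.0509, 0.2197]
tool_rot: [2.997, 0.941, 0.002]
contact_force: [0.1, -1.1, -0.3]
grip_width: 0.0853
grip_force: 0.0
```

```bash
python3 -c "
from h import *
plan([.504,.1152,.10],35.3)"
```

```text
shift cm [16.73 -8.6  11.98] tooly -55.14 z-axis [ 0.001 -0.    -1.   ] pos [ 0.4157 -0.0509  0.2197]
turn rad about tool z for 45deg-mod match -0.008 [np.float64(-1.578), np.float64(-2.364), np.float64(3.134), np.float64(2.349), np.float64(1.563), np.float64(0.778), np.float64(-0.008), np.float64(-0.793)]
```

move_arm:
  motion:
    - [1, 3.5, -2, 1, 0]
    - [1, 7, -4, 2, 0]
    - [1, 10.5, -6, 4, 0]
    - [1, 14, -7.5, 6, 0]
    - [1, 16, -8.4, 8, 0]
    - [1, 16.7, -8.6, 10, 0]
    - [1, 16.7, -8.6, 11.5, -0.005]
    - [1, 16.7, -8.6, 12, -0.005]
    - [1, 16.7, -8.6, 12, -0.005]
    - [1, 16.7, -8.6, 12, -0.005]

```text
t: 2.45
tool_pos: [0.5033, 0.1127, 0.1]
tool_rot: [2.995, 0.947, 0.002]
contact_force: [0.2, 0.0, 0.6]
grip_width: 0.0849
grip_force: 0.0
```

```bash
python3 -c "
from h import *
plan([.504,.1152,.048],35.3)
ct=cap('top','top2.png');cs=cap('side','side2.png')
a=cv2.resize(ct['pixels'][155:225,170:250,::-1],None,fx=4.5,fy=4.5,interpolation=2);b=cv2.resize(cs['pixels'][150:220,220:300,::-1],None,fx=4.5,fy=4.5,interpolation=2)
cv2.imwrite('pics/z2.png',np.hstack([a,b]))"
```

```text
shift cm [ 0.2  -0.16  5.2 ] tooly -54.92 z-axis [ 0.001  0.    -1.   ] pos [0.5033 0.1127 0.1   ]
turn rad about tool z for 45deg-mod match -0.004 [np.float64(-1.575), np.float64(-2.36), np.float64(3.138), np.float64(2.352), np.float64(1.567), np.float64(0.782), np.float64(-0.004), np.float64(-0.789)]
```

View pics/z2.png

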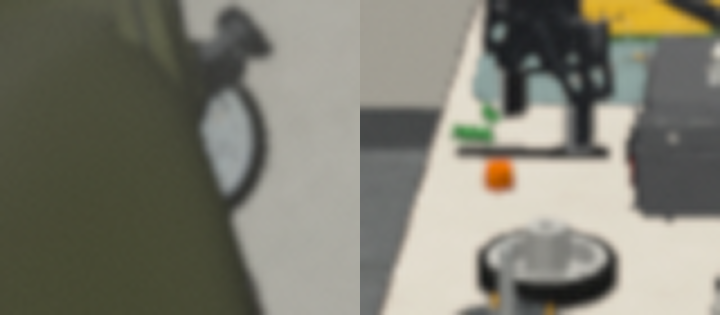

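Top view is blocked by the arm. In the side view the fingers (513 and 578) straddle the boss (545). I'll descend and close.

move_arm:
  motion:
    - [1, 0.2, -0.15, 1, 0]
    - [1, 0.2, -0.15, 2, 0]
    - [1, 0.2, -0.15, 3, 0]
    - [1, 0.2, -0.15, 4, 0]
    - [1, 0.2, -0.15, 4.8, 0]
    - [1, 0.2, -0.15, 5.2, 0]
    - [1, 0.2, -0.15, 5.2, 0]
    - [0.5, 0.2, -0.15, 5.2, 0]
    - [0.3, 0.2, -0.15, 5.2, 0]
    - [0, 0.2, -0.15, 5.2, 0]

```text
t: 3.55
tool_pos: [0.504, 0.1154, 0.0478]
tool_rot: [2.995, 0.948, 0.002]
contact_force: [-0.7, 0.1, -0.8]
grip_width: 0.0443
grip_force: 0.0
```

move_arm:
  motion:
    - [0, 0, 0, 0, 0]
    - [0, 0, 0, 0, 0]
    - [0, 0, 0, 0, 0]
    - [0, 0, 0, 0, 0]
    - [0, 0, 0, 0, 0]
    - [0, 0, 0, 0, 0]
    - [0, 0, 0, 0, 0]
    - [0, 0, 0, 0, 0]
    - [0, 0, 0, 0, 0]
    - [0, 0, 0, 0, 0]

```text
t: 4.55
tool_pos: [0.5036, 0.1153, 0.0473]
tool_rot: [2.995, 0.948, -0.0]
contact_force: [0.3, 0.4, 0.2]
grip_width: -0.0001
grip_force: 0.0
```

```bash
python3 -c "
from h import *
s=state();print(s['contact_force'],s['wrist_torque'],s['grip_force'],s['grip_width']);plan([.504,.1152,.048],35.3)"
```

```text
[0.26445797 0.41242964 0.23712663] [-0.05189151  0.04350199  0.00992235] 0.0 -9.959730815595902e-05
shift cm [ 0.03  0.03 -0.07] tooly -54.89 z-axis [-0. -0. -1.] pos [0.5036 0.1153 0.0473]
turn rad about tool z for 45deg-mod match -0.003 [np.float64(-1.574), np.float64(-2.36), np.float64(3.138), np.float64(2.353), np.float64(1.567), np.float64(0.782), np.float64(-0.003), np.float64(-0.789)]
```

```bash
python3 -c "
from h import *
ct=cap('top');cs=cap('side')
a=cv2.resize(ct['pixels'][155:225,170:250,::-1],None,fx=4.5,fy=4.5,interpolation=2);b=cv2.resize(cs['pixels'][150:230,220:300,::-1],None,fx=5,fy=5,interpolation=2)
cv2.imwrite('pics/z3.png',b)"
```

```text
(no output)
```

View pics/z3.png

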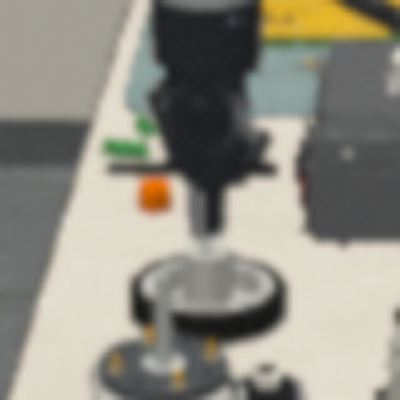

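```bash
python3 -c "
from h import *
cs=cap('side')
for z in(.022,.035,.05,.06,.07): print(z,proj(cs,[.5036,.1153,z]))
for z in(.062,.075,.088,.1,.11,.12): print(z,proj(cs,[.5033+.0285,.1127-.041,z]),proj(cs,[.5033-.0285,.1127+.041,z]))
for z in(.18,.195,.207,.22,.235):print(z,proj(cs,[.184,-.492,z]))
print(state()['qpos'])
a=cv2.imread('pics/side1.png')
cv2.imwrite('pics/z4.png',cv2.resize(a[100:260,30:120],None,fx=3.7,fy=3.7,interpolation=2))"
```

```text
0.022 [260.45565967 206.22095592]
0.035 [260.4574341  202.83256358]
0.05 [260.45949731 198.89274059]
0.06 [260.46088228 196.24806353]
0.07 [260.46227491 193.58874322]
0.062 [268.19245637 200.86891395] [252.93207218 191.41755463]
0.075 [268.22308952 197.31268114] [252.90743358 188.03194805]
0.088 [268.25395143 193.72989082] [252.88262156 184.62251202]
0.1 [268.28264462 190.39886985] [252.85956266 181.4539716 ]
0.11 [268.30670767 187.60536697] [252.84023177 178.79770151]
0.12 [268.33091023 184.79566791] [252.82079531 176.12692417]
0.18 [ 84.01359687 255.77081188]
0.195 [ 82.72326574 249.16264361]
0.207 [ 81.67729374 243.80591092]
0.22 [ 80.53013579 237.93097498]
0.235 [ 79.18801032 231.05755257]
[ 2.25042221e-01  3.82255038e-01 -4.47792624e-01  7.40737718e-01
 -2.00177032e-05  2.75380742e+00]
```

View pics/z4.png

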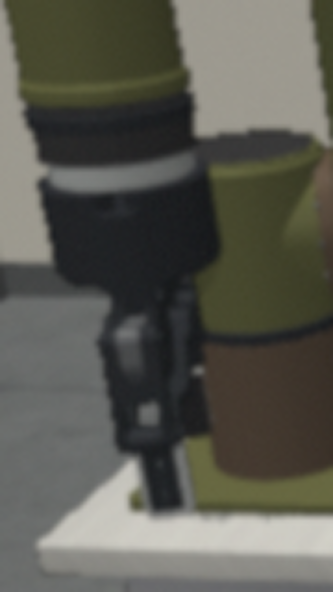

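Start, side2 and this view agree: the fingertips sit about 33 mm higher than the reported TCP implies. Here the closed tips are at (261,197.6), which is z≈0.055, just above the boss; the wheel hasn't moved. I'll rely on vision and regrip lower.

move_arm:
  motion:
    - [1, 0, 0, 0, 0]
    - [1, 0, 0, 0, 0]
    - [1, 0, 0, 0, 0]
    - [1, 0, 0, 0, 0]
    - [1, 0, 0, 0, 0]
    - [1, 0, 0, 0, 0]
    - [1, 0, 0, 0, 0]
    - [1, 0, 0, 0, 0]
    - [1, 0, 0, 0, 0]
    - [1, 0, 0, 0, 0]

```text
t: 5.7
tool_pos: [0.5036, 0.1153, 0.0473]
tool_rot: [-2.995, -0.948, -0.0]
contact_force: [0.8, 0.1, 1.3]
grip_width: 0.0853
grip_force: 0.0
```

move_arm:
  motion:
    - [1, 0, 0, 0.5, 0]
    - [1, 0, 0, 1, 0]
    - [1, 0, 0, 1.5, 0]
    - [1, 0, 0, 2, 0]
    - [1, 0, 0, 2.4, 0]
    - [1, 0, 0, 2.8, 0]
    - [1, 0, 0, 3, 0]
    - [1, 0, 0, 3, 0]
    - [1, 0, 0, 3, 0]
    - [1, 0, 0, 3, 0]

```text
t: 6.7
tool_pos: [0.5038, 0.1153, 0.0175]
tool_rot: [2.995, 0.948, 0.001]
contact_force: [-0.4, -0.7, -0.3]
grip_width: 0.0852
grip_force: 0.0
```

move_arm:
  motion:
    - [0.6, 0, 0, 0, 0]
    - [0.5, 0, 0, 0, 0]
    - [0.4, 0, 0, 0, 0]
    - [0.3, 0, 0, 0, 0]
    - [0.2, 0, 0, 0, 0]
    - [0.1, 0, 0, 0, 0]
    - [0, 0, 0, 0, 0]
    - [0, 0, 0, 0, 0]
    - [0, 0, 0, 0, 0]
    - [0, 0, 0, 0, 0]

```text
t: 7.7
tool_pos: [0.504, 0.1154, 0.0177]
tool_rot: [2.995, 0.948, 0.001]
contact_force: [-0.4, -0.2, 4.5]
grip_width: 0.0308
grip_force: 60.4
```

```bash
python3 -c "
from h import *
s=state();print(s['contact_force'],s['wrist_torque'],s['grip_force'],s['grip_width']);plan([.504,.1152,.048],35.3)
cs=cap('side','side5.png')"
```

```text
[-0.36070958 -0.16472745  4.45444432] [-0.06799726  0.0979815   0.05320175] 60.42105152271688 0.030798618102078845
shift cm [-0.01  0.01 -3.03] tooly -54.89 z-axis [ 0.001  0.    -1.   ] pos [0.504  0.1154 0.0177]
turn rad about tool z for 45deg-mod match -0.003 [np.float64(-1.574), np.float64(-2.359), np.float64(3.138), np.float64(2.353), np.float64(1.567), np.float64(0.782), np.float64(-0.003), np.float64(-0.789)]
```

Gripped, with width 30.8 mm and 60 N. Wheel z is now TCP z minus 0.0177. Lift.

move_arm:
  motion:
    - [0, 0, 0, -0.5, 0]
    - [0, 0, 0, -2, 0]
    - [0, 0, 0, -4, 0]
    - [0, 0, 0, -6, 0.03]
    - [0, 0, 0, -8, 0.08]
    - [0, 0, 0, -10, 0.13]
    - [0, 0, 0, -12, 0.18]
    - [0, 0, 0, -13.5, 0.23]
    - [0, 0, 0, -14.2, 0.265]
    - [0, 0, 0, -14.2, 0.265]

```text
t: 8.75
tool_pos: [0.5038, 0.1153, 0.1599]
tool_rot: [-3.094, -0.544, -0.001]
contact_force: [-0.2, 0.4, -1.1]
grip_width: 0.0307
grip_force: 59.8
```

```bash
python3 -c "
from h import *
s=state();print(s['contact_force'],s['wrist_torque'],s['grip_force'],s['grip_width']);plan([.487,-.0845,.160],19.8)
cs=cap('side','side6.png')"
```

```text
[-0.2007958   0.39222641 -1.13056381] [ 0.03896431 -0.04546214  0.03705343] 59.78613873012364 0.030715556558965473
shift cm [-8.390e+00  1.821e+01 -1.000e-02] tooly -70.07 z-axis [ 0.001  0.    -1.   ] pos [0.5038 0.1153 0.1599]
turn rad about tool z for 45deg-mod match 0.002 [np.float64(-1.569), np.float64(-2.354), np.float64(-3.139), np.float64(2.358), np.float64(1.573), np.float64(0.788), np.float64(0.002), np.float64(-0.783)]
```

move_arm:
  motion:
    - [0, -0.9, 2, 0, 0]
    - [0, -1.8, 4, 0, 0]
    - [0, -2.8, 6, 0, 0]
    - [0, -3.7, 8, 0, 0]
    - [0, -4.6, 10, 0, 0]
    - [0, -5.5, 12, 0, 0]
    - [0, -6.5, 14, 0, 0]
    - [0, -7.4, 16, 0, 0]
    - [0, -8, 17.5, 0, 0]
    - [0, -8.4, 18.2, 0, 0]

```text
t: 9.8
tool_pos: [0.4857, -0.0855, 0.1582]
tool_rot: [-3.094, -0.542, 0.003]
contact_force: [-0.2, -0.4, -2.1]
grip_width: 0.0304
grip_force: 59.9
```

```bash
python3 -c "
from h import *
s=state();print(s['contact_force'],s['wrist_torque'],s['grip_force'],s['grip_width']);plan([.487,-.0845,.130],19.8)
cs=cap('side','side7.png');ct=cap('top')
b=cv2.resize(cs['pixels'][150:260,210:300,::-1],None,fx=5,fy=5,interpolation=2)
a=cv2.resize(ct['pixels'][150:220,240:310,::-1],None,fx=4,fy=4,interpolation=2); a=cv2.copyMakeBorder(a,0,b.shape[0]-a.shape[0],0,0,0)
cv2.imwrite('pics/z7.png',np.hstack([b,a]))"
```

```text
[-0.22932643 -0.44192407 -2.10624184] [ 0.06746245  0.00358476 -0.02782728] 59.868638534098864 0.030437666706823754
shift cm [ 0.16 -0.05  2.82] tooly -70.12 z-axis [-0.002  0.    -1.   ] pos [ 0.4857 -0.0855  0.1582]
turn rad about tool z for 45deg-mod match 0.001 [np.float64(-1.569), np.float64(-2.355), np.float64(-3.14), np.float64(2.358), np.float64(1.572), np.float64(0.787), np.float64(0.001), np.float64(-0.784)]
```

View pics/z7.png

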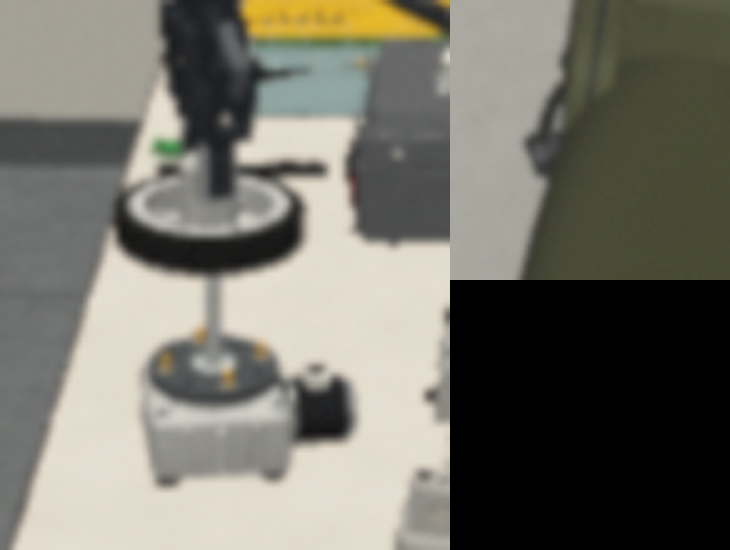

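Side view: wheel centre column ≈209.5, spindle ≈213 in the 5x crop, so it needs +2 mm in x. That agrees with my hub estimate. I'll correct it and lower slowly.

move_arm:
  motion:
    - [0, 0.18, -0.04, 0, 0]
    - [0, 0.18, -0.04, 0.3, 0]
    - [0, 0.18, -0.04, 0.6, 0]
    - [0, 0.18, -0.04, 0.9, 0]
    - [0, 0.18, -0.04, 1.2, 0]
    - [0, 0.18, -0.04, 1.5, 0]
    - [0, 0.18, -0.04, 1.8, 0]
    - [0, 0.18, -0.04, 2.0, 0]
    - [0, 0.18, -0.04, 2.2, 0]
    - [0, 0.18, -0.04, 2.2, 0]

```text
t: 10.9
tool_pos: [0.488, -0.0835, 0.137]
tool_rot: [-3.094, -0.543, 0.001]
contact_force: [-0.0, 0.7, -1.6]
grip_width: 0.0305
grip_force: 59.8
```

```bash
python3 -c "
from h import *
s=state();print(s['contact_force'],s['wrist_torque'],s['grip_force'],s['grip_width']);plan([.487,-.0845,.095],19.8)"
```

```text
[-0.03104738  0.69324681 -1.62478304] [-0.00212008  0.02390128 -0.00148406] 59.83716529794037 0.030473730328941545
shift cm [-0.13  0.06  4.2 ] tooly -70.08 z-axis [-0.  0. -1.] pos [ 0.488  -0.0835  0.137 ]
turn rad about tool z for 45deg-mod match 0.002 [np.float64(-1.569), np.float64(-2.354), np.float64(-3.139), np.float64(2.358), np.float64(1.573), np.float64(0.788), np.float64(0.002), np.float64(-0.783)]
```

move_arm:
  motion:
    - [0, -0.08, 0.04, 0, 0]
    - [0, -0.08, 0.04, 0.2, 0]
    - [0, -0.08, 0.04, 0.4, 0]
    - [0, -0.08, 0.04, 0.5, 0]
    - [0, -0.08, 0.04, 0.6, 0]
    - [0, -0.08, 0.04, 0.7, 0]
    - [0, -0.08, 0.04, 0.8, 0]
    - [0, -0.08, 0.04, 0.9, 0]
    - [0, -0.08, 0.04, 1.0, 0]
    - [0, -0.08, 0.04, 1.0, 0]

```text
t: 11.9
tool_pos: [0.4875, -0.0841, 0.1271]
tool_rot: [-3.094, -0.544, 0.0]
contact_force: [0.1, 0.5, -1.6]
grip_width: 0.0306
grip_force: 59.9
```

```bash
cat > st.py <<'E'
from h import *
s=state();print(s['contact_force'].round(2),s['wrist_torque'].round(3),s['grip_force'],s['grip_width'],s['tool_pos'].round(4), tooly(s)[1], tooly(s)[0].T@s['contact_force'])
E
python3 st.py
```

```text
[ 0.07  0.55 -1.58] [-0.011  0.     0.003] 59.86313436180353 0.030631845959899155 [ 0.4875 -0.0841  0.1271] -70.07143659042053 [ 0.25611842 -0.48773164  1.57636697]
```

move_arm:
  motion:
    - [0, 0, 0, 0.4, 0]
    - [0, 0, 0, 0.8, 0]
    - [0, 0, 0, 1.2, 0]
    - [0, 0, 0, 1.6, 0]
    - [0, 0, 0, 2.0, 0]
    - [0, 0, 0, 2.4, 0]
    - [0, 0, 0, 2.7, 0]
    - [0, 0, 0, 3.0, 0]
    - [0, 0, 0, 3.2, 0]
    - [0, 0, 0, 3.2, 0]

```text
t: 12.9
tool_pos: [0.4874, -0.0841, 0.095]
tool_rot: [-3.094, -0.544, 0.001]
contact_force: [-0.7, 0.5, -1.9]
grip_width: 0.0306
grip_force: 59.9
```

```bash
python3 st.py
```

```text
[-0.72  0.5  -1.91] [-0.015 -0.025 -0.021] 59.86197807826102 0.03064286743310448 [ 0.4874 -0.0841  0.095 ] -70.07393515168597 [-0.50364708 -0.71421441  1.91502346]
```

move_arm:
  motion:
    - [0, 0, 0, 0.2, 0]
    - [0, 0, 0, 0.4, 0]
    - [0, 0, 0, 0.5, 0]
    - [0, 0, 0, 0.6, 0]
    - [0, 0, 0, 0.65, 0]
    - [0, 0, 0, 0.7, 0]
    - [0, 0, 0, 0.75, 0]
    - [0, 0, 0, 0.75, 0]
    - [0, 0, 0, 0.75, 0]
    - [0, 0, 0, 0.75, 0]

```text
t: 13.9
tool_pos: [0.4877, -0.0841, 0.0879]
tool_rot: [3.094, 0.544, 0.0]
contact_force: [-0.8, 0.4, -0.7]
grip_width: 0.0309
grip_force: 59.9
```

```bash
python3 st.py
```

```text
[-0.75  0.39 -0.72] [ 0.011 -0.001  0.022] 59.86177668906748 0.030858153765352517 [ 0.4877 -0.0841  0.0879] -70.07173471108742 [-0.57310706 -0.62582962  0.72442942]
```

move_arm:
  motion:
    - [0, 0, 0, 0.05, 0]
    - [0, 0, 0, 0.1, 0]
    - [0, 0, 0, 0.15, 0]
    - [0, 0, 0, 0.2, 0]
    - [0, 0, 0, 0.2, 0]
    - [0, 0, 0, 0.2, 0]
    - [0, 0, 0, 0.2, 0]
    - [0, 0, 0, 0.2, 0]
    - [0, 0, 0, 0.2, 0]
    - [0, 0, 0, 0.2, 0]

```text
t: 14.9
tool_pos: [0.4876, -0.0841, 0.0858]
tool_rot: [3.094, 0.543, -0.0]
contact_force: [0.2, -0.2, -2.6]
grip_width: 0.0307
grip_force: 59.9
```

```bash
python3 st.py
```

```text
[ 0.17 -0.18 -2.62] [ 0.017 -0.015  0.005] 59.86269568093121 0.030670221603185343 [ 0.4876 -0.0841  0.0858] -70.0756166887406 [0.10077739 0.23159099 2.61963659]
```

Already about 3 mm below the stud tips with no resistance, so the angle matches. Continue.

move_arm:
  motion:
    - [0, 0, 0, 0.1, 0]
    - [0, 0, 0, 0.2, 0]
    - [0, 0, 0, 0.3, 0]
    - [0, 0, 0, 0.4, 0]
    - [0, 0, 0, 0.5, 0]
    - [0, 0, 0, 0.55, 0]
    - [0, 0, 0, 0.6, 0]
    - [0, 0, 0, 0.6, 0]
    - [0, 0, 0, 0.6, 0]
    - [0, 0, 0, 0.6, 0]

```text
t: 15.9
tool_pos: [0.4877, -0.0841, 0.0798]
tool_rot: [3.094, 0.544, 0.0]
contact_force: [-0.4, 0.2, -2.2]
grip_width: 0.0304
grip_force: 59.9
```

```bash
python3 st.py
```

```text
[-0.36  0.16 -2.17] [-0.015  0.068  0.057] 59.86141126602888 0.030426123697276746 [ 0.4877 -0.0841  0.0798] -70.07248815585723 [-0.28719785 -0.27383616  2.16995567]
```

move_arm:
  motion:
    - [0, 0, 0, 0.03, 0]
    - [0, 0, 0, 0.06, 0]
    - [0, 0, 0, 0.09, 0]
    - [0, 0, 0, 0.12, 0]
    - [0, 0, 0, 0.15, 0]
    - [0, 0, 0, 0.15, 0]
    - [0, 0, 0, 0.15, 0]
    - [0, 0, 0, 0.15, 0]
    - [0, 0, 0, 0.15, 0]
    - [0, 0, 0, 0.15, 0]

```text
t: 16.9
tool_pos: [0.4876, -0.0841, 0.0787]
tool_rot: [3.094, 0.544, 0.0]
contact_force: [-2.4, 0.5, 5.2]
grip_width: 0.0307
grip_force: 60.6
```

```bash
python3 st.py
```

```text
[-2.38  0.52  5.2 ] [0.135 0.484 0.051] 60.599543703719974 0.030735582911053404 [ 0.4876 -0.0841  0.0787] -70.07215907038852 [-2.05576207 -1.29933352 -5.2031314 ]
```

The wheel touches the hub at TCP z 0.0787, exactly as expected. Release and rise.

move_arm:
  motion:
    - [0.45, 0, 0, 0, 0]
    - [0.5, 0, 0, 0, 0]
    - [0.7, 0, 0, 0, 0]
    - [1, 0, 0, 0, 0]
    - [1, 0, 0, 0, 0]
    - [1, 0, 0, 0, 0]
    - [1, 0, 0, 0, 0]
    - [1, 0, 0, 0, 0]
    - [1, 0, 0, 0, 0]
    - [1, 0, 0, 0, 0]

```text
t: 17.9
tool_pos: [0.4876, -0.0841, 0.0783]
tool_rot: [-3.094, -0.544, -0.0]
contact_force: [-0.1, -1.5, -0.2]
grip_width: 0.0853
grip_force: 0.0
```

move_arm:
  motion:
    - [1, 0, 0, -1, 0]
    - [1, 0, 0, -2, 0]
    - [1, 0, 0, -4, 0]
    - [1, 0, 0, -6, 0]
    - [1, 0, 0, -8, 0]
    - [1, 0, 0, -10, 0]
    - [1, 0, 0, -12, 0]
    - [1, 0, 0, -12, 0]
    - [1, 0, 0, -12, 0]
    - [1, 0, 0, -12, 0]

```text
t: 18.9
tool_pos: [0.487, -0.084, 0.1977]
tool_rot: [-3.094, -0.544, 0.002]
contact_force: [0.3, -0.2, 0.3]
grip_width: 0.0853
grip_force: 0.0
```

```bash
python3 st.py; python3 -c "
from h import *
plan([.452,.314,.198])
cs=cap('side')
b=cv2.resize(cs['pixels'][150:260,210:300,::-1],None,fx=5,fy=5,interpolation=2)
cv2.imwrite('pics/z8.png',b)"
```

```text
[ 0.31 -0.18  0.35] [ 0.005 -0.017  0.044] 0.0 0.08532846028386043 [ 0.487  -0.084   0.1977] -70.07135075488827 [ 0.22509404  0.27662756 -0.34909076]
shift cm [ 1.027e+01 -3.861e+01 -1.000e-02] tooly -70.07 z-axis [-0.001  0.    -1.   ] pos [ 0.487  -0.084   0.1977]
```

View pics/z8.png

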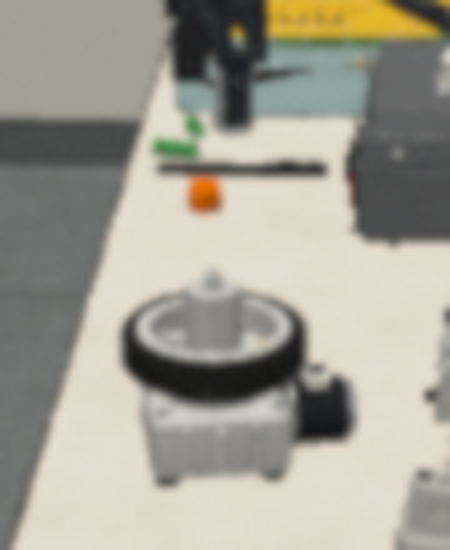

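The wheel is fully down with the spindle tip showing at (212,275). The cap is at (205,195) in this crop, and the brush lies well behind it. Next, fetch the cap.

move_arm:
  motion:
    - [1, 1, -3.8, 0, 0]
    - [1, 2, -7.6, 0, 0]
    - [1, 3, -11.4, 0, 0]
    - [1, 4, -15.2, 0, 0]
    - [1, 5, -19, 0, 0]
    - [0.6, 6, -23, 0, 0]
    - [0.6, 7.2, -27, 0, 0]
    - [0.6, 8.3, -31, 0, 0]
    - [0.6, 9.3, -35, 0, 0]
    - [0.6, 10.2, -38.5, 0, 0]

```text
t: 19.95
tool_pos: [0.4822, 0.2253, 0.1978]
tool_rot: [-3.039, -0.639, 0.016]
contact_force: [-0.3, 0.6, -0.5]
grip_width: 0.0511
grip_force: 0.0
```

move_arm:
  motion:
    - [0.6, 0, 0, 2, 0]
    - [0.6, 0, 0, 4, 0]
    - [0.6, 0, 0, 6, 0]
    - [0.6, 0, 0, 8, 0]
    - [0.6, 0, 0, 10, 0]
    - [0.6, 0, 0, 12, 0]
    - [0.6, 0, 0, 13, 0]
    - [0.6, 0, 0, 13, 0]
    - [0.6, 0, 0, 13, 0]
    - [0.6, 0, 0, 13, 0]

```text
t: 20.95
tool_pos: [0.4818, 0.2275, 0.0695]
tool_rot: [-3.035, -0.643, 0.012]
contact_force: [-0.5, -0.2, 0.4]
grip_width: 0.0513
grip_force: 0.0
```

```bash
python3 st.py; python3 -c "
from h import *
plan([.452,.313,-.003])
cs=cap('side')
b=cv2.resize(cs['pixels'][140:220,215:305,::-1],None,fx=6,fy=6,interpolation=2)
cv2.imwrite('pics/z9.png',b)"
```

```text
[-0.52 -0.19  0.41] [0.005 0.002 0.003] 0.0 0.05133803489139443 [0.4818 0.2275 0.0695] -66.08034240308378 [-0.55077486 -0.05220854 -0.40419935]
shift cm [ 0.74 -8.73  7.6 ] tooly -66.08 z-axis [-0.015  0.037 -0.999] pos [0.4818 0.2275 0.0695]
```

View pics/z9.png

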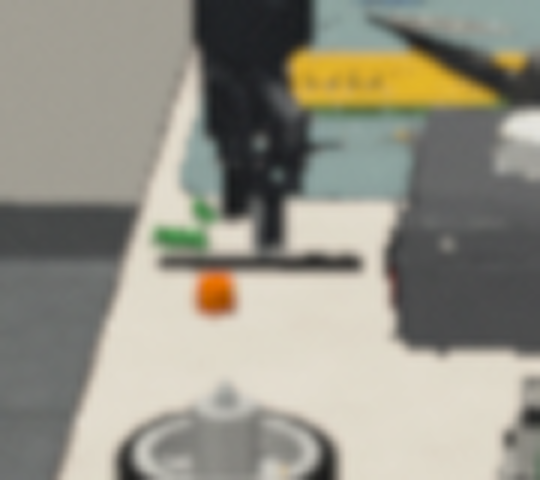

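The move stopped short because joint 6 hit its range (yaw −70° isn't reachable there), which also tilted the tool slightly. I'll rise and turn back.

move_arm:
  motion:
    - [0.6, 0, 0, -0.5, -0.1]
    - [0.6, 0, 0, -1, -0.2]
    - [0.6, 0, 0, -2, -0.3]
    - [0.6, 0, 0, -3, -0.4]
    - [0.6, 0, 0, -3, -0.5]
    - [0.6, 0, 0, -3, -0.5]
    - [0.6, 0, 0, -3, -0.5]
    - [0.6, 0, 0, -3, -0.5]
    - [0.6, 0, 0, -3, -0.5]
    - [0.6, 0, 0, -3, -0.5]

```text
t: 22.0
tool_pos: [0.4811, 0.2262, 0.0982]
tool_rot: [-2.781, -1.373, -0.0]
contact_force: [-0.1, 0.4, 0.3]
grip_width: 0.0513
grip_force: 0.0
```

```bash
python3 st.py; python3 -c "
from h import *
plan([.452,.313,.06]); print(state()['qpos'])"
```

```text
[-0.09  0.42  0.3 ] [-0.023 -0.005 -0.056] 0.0 0.05132661209572506 [0.4811 0.2262 0.0982] -37.42266253347451 [ 0.2873837  -0.33452909 -0.28648004]
shift cm [ 5.05 -7.45  4.18] tooly -37.42 z-axis [-0.018  0.036 -0.999] pos [0.4811 0.2262 0.0982]
[ 0.41461021  0.35323382 -0.33743146  0.88182846  0.03974951  2.6388365 ]
```

The 2.3° tilt remains. At yaw +27° it lies within the pad plane, so the cap stays upright in the grip. I'll turn there while moving over the cap.

move_arm:
  motion:
    - [0.6, 0.7, -1, 0, -0.14]
    - [0.6, 1.4, -2, 0, -0.28]
    - [0.6, 2.1, -3, 0, -0.42]
    - [0.6, 2.8, -4.2, 0, -0.56]
    - [0.6, 3.5, -5.2, 0, -0.7]
    - [0.6, 4.2, -6.2, 0, -0.84]
    - [0.6, 5, -7.5, 0.3, -0.98]
    - [0.6, 5, -7.5, 0.3, -1.12]
    - [0.6, 5, -7.5, 0.3, -1.12]
    - [0.6, 5, -7.5, 0.3, -1.12]

```text
t: 23.0
tool_pos: [0.4519, 0.3115, 0.0989]
tool_rot: [-1.634, -2.644, -0.033]
contact_force: [0.1, 0.0, 0.1]
grip_width: 0.0513
grip_force: 0.0
```

```bash
python3 st.py; python3 -c "
from h import *
plan([.452,.313,.0]); print(state()['qpos'])
cs=cap('side')
b=cv2.resize(cs['pixels'][140:220,215:305,::-1],None,fx=6,fy=6,interpolation=2)
cv2.imwrite('pics/z10.png',b)"
```

```text
[0.11 0.03 0.13] [-0.061 -0.03   0.022] 0.0 0.05132010264245171 [0.4519 0.3115 0.0989] 26.580333915965443 [-0.01723215  0.11344268 -0.1262278 ]
shift cm [-0.26  0.07  9.88] tooly 26.58 z-axis [-0.017  0.036 -0.999] pos [0.4519 0.3115 0.0989]
[ 0.5795703   0.37465392 -0.30132007  0.8898921   0.03938368  1.68654243]
```

move_arm:
  motion:
    - [0.6, -0.35, 0.1, 1.5, 0]
    - [0.6, -0.35, 0.1, 3, 0]
    - [0.6, -0.35, 0.1, 4.5, 0]
    - [0.6, -0.35, 0.1, 6, 0]
    - [0.6, -0.35, 0.1, 7.5, 0]
    - [0.6, -0.35, 0.1, 8.5, 0]
    - [0.6, -0.35, 0.1, 9.2, 0]
    - [0.6, -0.35, 0.1, 9.8, 0]
    - [0.6, -0.35, 0.1, 10.1, 0]
    - [0.6, -0.35, 0.1, 10.1, 0]

```text
t: 24.05
tool_pos: [0.4527, 0.3125, -0.0022]
tool_rot: [-1.63, -2.646, -0.033]
contact_force: [-0.8, -0.3, -0.0]
grip_width: 0.0513
grip_force: 0.0
```

```bash
python3 st.py
```

```text
[-0.79 -0.31 -0.02] [-0.022 -0.011  0.015] 0.0 0.0512505760354348 [ 0.4527  0.3125 -0.0022] 26.744521780556965 [ 0.07621207 -0.84658299  0.02337774]
```

move_arm:
  motion:
    - [0.4, 0, 0, 0, 0]
    - [0.3, 0, 0, 0, 0]
    - [0.2, 0, 0, 0, 0]
    - [0.1, 0, 0, 0, 0]
    - [0, 0, 0, 0, 0]
    - [0, 0, 0, 0, 0]
    - [0, 0, 0, 0, 0]
    - [0, 0, 0, 0, 0]
    - [0, 0, 0, 0, 0]
    - [0, 0, 0, 0, 0]

```text
t: 25.05
tool_pos: [0.4531, 0.3128, -0.0013]
tool_rot: [-1.63, -2.647, -0.035]
contact_force: [-1.0, -1.1, 5.9]
grip_width: 0.0238
grip_force: 58.8
```

```bash
python3 st.py
```

```text
[-1.   -1.15  5.87] [-0.134  0.21  -0.007] 58.84140201844275 0.023796207426566636 [ 0.4531  0.3128 -0.0013] 26.755007593216092 [-0.33664771 -1.39889556 -5.89092611]
```

move_arm:
  motion:
    - [0, 0, 0, -0.5, 0]
    - [0, 0, 0, -1.5, 0]
    - [0, 0, 0, -3, 0]
    - [0, 0, 0, -5, 0]
    - [0, 0, 0, -7, 0]
    - [0, 0, 0, -10, 0]
    - [0, 0, 0, -13, 0]
    - [0, 0, 0, -16, 0]
    - [0, 0, 0, -17, 0]
    - [0, 0, 0, -17, 0]

```text
t: 26.05
tool_pos: [0.4568, 0.3071, 0.1697]
tool_rot: [-1.63, -2.648, -0.039]
contact_force: [1.5, -0.5, -0.2]
grip_width: 0.0238
grip_force: 58.9
```

```bash
python3 st.py; cat > orange.py <<'E'
from h import *
cs=cap('side'); p=cs['pixels'].astype(float)
m=((p[...,0]-p[...,2]>70)&(p[...,0]-p[...,1]>50)).astype(np.uint8)
n,l,st,ce=cv2.connectedComponentsWithStats(m)
for i in range(1,n):
    if st[i,4]>3 and st[i,0]<300 and st[i,1]<250: print('orange',st[i],ce[i].round(2))
s=state(); t=s['tool_pos']
for dz in(0,.01,.02): print('tcp+',dz,proj(cs,t+[0,0,dz]).round(2))
E
python3 orange.py; python3 -c "
from h import *
plan([.4878,-.0835,.165])"
```

```text
[ 1.52 -0.46 -0.22] [-0.025 -0.028  0.041] 58.89769610948861 0.02381850404709229 [0.4568 0.3071 0.1697] 26.755739274634443 [-1.10102989  1.14814744  0.18278698]
orange [249 145   6   6  33] [251.58 147.42]
tcp+ 0 [250.47 150.77]
tcp+ 0.01 [250.45 148.25]
tcp+ 0.02 [250.43 145.71]
shift cm [-36.25 -14.7   -1.18] tooly 26.75 z-axis [-0.016  0.036 -0.999] pos [0.4558 0.3065 0.168 ]
```

The cap is held: its orange blob rose to (251.6,147.4), about centred on the tool. Carry it to the spindle.

move_arm:
  motion:
    - [0, -3.6, -1.4, -0.1, 0]
    - [0, -7.2, -2.9, -0.2, 0]
    - [0, -10.8, -4.4, -0.3, 0]
    - [0, -14.4, -5.8, -0.4, 0]
    - [0, -18, -7.2, -0.5, 0]
    - [0, -21.6, -8.7, -0.6, 0]
    - [0, -25.2, -10.2, -0.7, 0]
    - [0, -28.8, -11.6, -0.8, 0]
    - [0, -32, -13, -1, 0]
    - [0, -34, -13.8, -1.1, 0]

```text
t: 27.1
tool_pos: [0.484, -0.0616, 0.163]
tool_rot: [-1.631, -2.642, -0.03]
contact_force: [1.2, 1.2, -0.6]
grip_width: 0.024
grip_force: 58.9
```

move_arm:
  motion:
    - [0, -0.5, -0.2, 0, 0]
    - [0, -1, -0.4, 0, 0]
    - [0, -1.5, -0.6, 0, 0]
    - [0, -2, -0.8, 0, 0]
    - [0, -2, -0.8, 0, 0]
    - [0, -2, -0.8, 0, 0]
    - [0, -2, -0.8, 0, 0]
    - [0, -2, -0.8, 0, 0]
    - [0, -2, -0.8, 0, 0]
    - [0, -2, -0.8, 0, 0]

```text
t: 28.1
tool_pos: [0.4875, -0.0808, 0.1644]
tool_rot: [-1.629, -2.647, -0.033]
contact_force: [0.1, 0.0, 0.2]
grip_width: 0.0242
grip_force: 58.9
```

```bash
python3 st.py; python3 orange.py; python3 -c "
from h import *
plan([.4876,-.0841,.125])
cs=cap('side'); print('spindle tip',proj(cs,[.4876,-.0841,.1235]))
g=cv2.cvtColor(cs['pixels'],cv2.COLOR_RGB2GRAY); print(g[198:212,244:262])"
```

```text
[0.15 0.04 0.2 ] [-0.066  0.022 -0.027] 58.9165595266968 0.0241971695375012 [ 0.4875 -0.0808  0.1644] 26.76823130655798 [-0.02459379  0.14866594 -0.19966504]
orange [249 181   8  10  67] [252.79 185.52]
tcp+ 0 [251.64 189.12]
tcp+ 0.01 [251.62 185.92]
tcp+ 0.02 [251.59 182.7 ]
shift cm [-0.45 -0.14  3.92] tooly 26.77 z-axis [-0.017  0.036 -0.999] pos [ 0.4875 -0.0808  0.1644]
spindle tip [251.7286741  202.41882827]
[[221 221 220 221 221 221 221 221 220 220 220 221 220 220 220 220 220 220]
 [221 220 220 220 220 220 220 220 221 221 220 220 220 220 220 220 220 221]
 [221 220 220 220 220 219 220 221 220 220 220 220 221 221 221 221 221 221]
 [221 221 220 220 220 220 220 221 221 221 221 221 222 222 222 222 222 222]
 [222 222 221 221 221 221 221 219 218 219 221 222 222 222 223 223 223 223]
 [222 223 222 222 221 221 219 212 206 209 218 222 222 223 223 223 224 224]
 [222 223 222 222 221 219 212 197 185 190 209 219 222 223 224 224 224 224]
 [222 222 222 220 218 213 200 180 168 170 190 211 219 220 222 223 223 223]
 [221 220 218 213 210 203 187 165 153 156 175 200 208 211 215 219 222 222]
 [215 211 198 192 200 198 185 166 158 160 177 194 195 191 191 202 210 216]
 [184 178 164 166 182 191 190 184 178 177 182 184 175 161 154 164 176 188]
 [151 155 149 145 157 170 176 178 176 172 168 162 149 137 141 152 158 161]
 [164 167 157 141 141 148 152 153 150 147 144 140 131 129 146 167 177 178]
 [158 150 140 134 136 142 143 142 138 136 137 134 128 124 137 152 163 171]]
```

move_arm:
  motion:
    - [0, -0.42, -0.19, 0.5, 0]
    - [0, -0.42, -0.19, 1, 0]
    - [0, -0.42, -0.19, 1.5, 0]
    - [0, -0.42, -0.19, 2, 0]
    - [0, -0.42, -0.19, 2.5, 0]
    - [0, -0.42, -0.19, 3, 0]
    - [0, -0.42, -0.19, 3.5, 0]
    - [0, -0.42, -0.19, 3.8, 0]
    - [0, -0.42, -0.19, 3.8, 0]
    - [0, -0.42, -0.19, 3.8, 0]

```text
t: 29.2
tool_pos: [0.487, -0.0842, 0.1262]
tool_rot: [-1.63, -2.647, -0.033]
contact_force: [0.3, -0.2, -0.4]
grip_width: 0.0238
grip_force: 58.9
```

```bash
python3 st.py; python3 orange.py; python3 -c "
from h import *
plan([.487,-.0841,.112])"
```

```text
[ 0.34 -0.24 -0.37] [-0.042 -0.04  -0.031] 58.909855568781495 0.02379921731195512 [ 0.487  -0.0842  0.1262] 26.75733829537896 [-0.38613158  0.1964428   0.35384315]
orange [249 194   8   9  65] [252.77 198.08]
tcp+ 0 [251.57 201.53]
tcp+ 0.01 [251.54 198.41]
tcp+ 0.02 [251.52 195.26]
shift cm [-0.04 -0.01  1.44] tooly 26.76 z-axis [-0.017  0.036 -0.999] pos [ 0.4872 -0.0842  0.1264]
```

move_arm:
  motion:
    - [0, -0.04, -0.01, 0.2, 0]
    - [0, -0.04, -0.01, 0.4, 0]
    - [0, -0.04, -0.01, 0.6, 0]
    - [0, -0.04, -0.01, 0.8, 0]
    - [0, -0.04, -0.01, 0.9, 0]
    - [0, -0.04, -0.01, 1.0, 0]
    - [0, -0.04, -0.01, 1.1, 0]
    - [0, -0.04, -0.01, 1.2, 0]
    - [0, -0.04, -0.01, 1.2, 0]
    - [0, -0.04, -0.01, 1.2, 0]

```text
t: 30.25
tool_pos: [0.4869, -0.0841, 0.1142]
tool_rot: [-1.629, -2.647, -0.033]
contact_force: [0.3, -0.1, 0.6]
grip_width: 0.0237
grip_force: 58.9
```

```bash
python3 st.py; python3 orange.py
```

```text
[ 0.34 -0.13  0.65] [-0.01  -0.028 -0.019] 58.91027111560106 0.023718143888753693 [ 0.4869 -0.0841  0.1142] 26.761361778878378 [-0.2473112   0.24601029 -0.6565146 ]
orange [249 197   8  10  61] [252.67 201.77]
tcp+ 0 [251.51 205.29]
tcp+ 0.01 [251.48 202.19]
tcp+ 0.02 [251.46 199.07]
```

Threaded without force. Down the last few millimetres until contact.

move_arm:
  motion:
    - [0, 0, 0, 0.05, 0]
    - [0, 0, 0, 0.1, 0]
    - [0, 0, 0, 0.15, 0]
    - [0, 0, 0, 0.2, 0]
    - [0, 0, 0, 0.25, 0]
    - [0, 0, 0, 0.3, 0]
    - [0, 0, 0, 0.35, 0]
    - [0, 0, 0, 0.4, 0]
    - [0, 0, 0, 0.4, 0]
    - [0, 0, 0, 0.4, 0]

```text
t: 31.3
tool_pos: [0.4868, -0.084, 0.1102]
tool_rot: [-1.629, -2.647, -0.033]
contact_force: [0.7, 0.3, 0.1]
grip_width: 0.024
grip_force: 58.9
```

```bash
python3 st.py
```

```text
[0.68 0.31 0.08] [ 0.019 -0.013  0.002] 58.909467067569494 0.02399474559143173 [ 0.4868 -0.084   0.1102] 26.758580382477327 [-0.02502459  0.74674193 -0.08097824]
```

move_arm:
  motion:
    - [0, 0, 0, 0.03, 0]
    - [0, 0, 0, 0.06, 0]
    - [0, 0, 0, 0.09, 0]
    - [0, 0, 0, 0.12, 0]
    - [0, 0, 0, 0.15, 0]
    - [0, 0, 0, 0.15, 0]
    - [0, 0, 0, 0.15, 0]
    - [0, 0, 0, 0.15, 0]
    - [0, 0, 0, 0.15, 0]
    - [0, 0, 0, 0.15, 0]

```text
t: 32.3
tool_pos: [0.4869, -0.084, 0.1097]
tool_rot: [-1.63, -2.647, -0.034]
contact_force: [-2.7, -0.0, 8.5]
grip_width: 0.0241
grip_force: 59.6
```

```bash
python3 st.py
```

```text
[-2.72 -0.02  8.54] [ 0.036  0.502 -0.027] 59.59392372518778 0.024126470918634044 [ 0.4869 -0.084   0.1097] 26.753267616325463 [ 1.53900832 -2.43208921 -8.48664787]
```

Contact at TCP z 0.1097, as computed. Release and rise straight up.

move_arm:
  motion:
    - [0.3, 0, 0, 0, 0]
    - [0.4, 0, 0, 0, 0]
    - [0.5, 0, 0, 0, 0]
    - [0.6, 0, 0, 0, 0]
    - [0.7, 0, 0, 0, 0]
    - [0.7, 0, 0, 0, 0]
    - [0.7, 0, 0, 0, 0]
    - [0.7, 0, 0, 0, 0]
    - [0.7, 0, 0, 0, 0]
    - [0.7, 0, 0, 0, 0]

```text
t: 33.3
tool_pos: [0.4867, -0.0839, 0.1087]
tool_rot: [-1.629, -2.647, -0.033]
contact_force: [-0.5, -0.7, 0.9]
grip_width: 0.0599
grip_force: 0.0
```

move_arm:
  motion:
    - [0.7, 0, 0, -0.5, 0]
    - [0.7, 0, 0, -1, 0]
    - [0.7, 0, 0, -2, 0]
    - [0.7, 0, 0, -4, 0]
    - [0.7, 0, 0, -6, 0]
    - [0.7, 0, 0, -8, 0]
    - [0.7, 0, 0, -9, 0]
    - [0.7, 0, 0, -9, 0]
    - [0.7, 0, 0, -9, 0]
    - [0.7, 0, 0, -9, 0]

```text
t: 34.3
tool_pos: [0.4875, -0.087, 0.1976]
tool_rot: [-1.628, -2.645, -0.032]
contact_force: [-0.4, -0.1, -0.5]
grip_width: 0.0597
grip_force: 0.0
```

```bash
python3 st.py; python3 orange.py; python3 -c "
from h import *
cs=cap('side'); print(proj(cs,[.4876,-.0841,.122]),proj(cs,[.4876,-.0841,.111]),proj(cs,[.4876,-.0841,.133]))"
```

```text
[-0.42 -0.08 -0.5 ] [-0.102  0.032 -0.079] 0.0 0.0597382872196864 [ 0.4875 -0.087   0.1976] 26.759678167831748 [ 0.09963509 -0.40893402  0.50696063]
orange [248 199   9  10  78] [252.03 203.18]
tcp+ 0 [251.41 179.16]
tcp+ 0.01 [251.39 175.88]
tcp+ 0.02 [251.36 172.58]
[251.73269356 202.88500279] [251.76205003 206.28975069] [251.70312603 199.45577632]
```

The cap's blob sits at (252.0,203.2), against (251.7,202.9) predicted for a seated cap, and the gripper is clear. Hand in.

```bash
python3 -c "
from station import sign_off
print(sign_off())"
```

```text
the job is handed in; nothing more can be done
None
```

The wheel is home on the studs and the cap is seated on its boss, both confirmed by contact height and the side camera; the tools were not touched and the job was handed in at about 34 s, though no verdict was returned.

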